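# Snap the monitor's battery cover shut and hold the monitor in its ratchet holder

### The job

Press the battery cover on top of the baby monitor down until it clicks and stays shut by itself, and take the hand off it. Then pump the trigger of the ratchet holder towards its fixed handle, letting it spring back between strokes, until the rubber jaw pad has come up and presses on the monitor firmly but without crushing it. Finish still holding the trigger squeezed so that the jaw keeps gripping the monitor; work the jaw only by the trigger and leave everything else on the dresser where it is.

Things in the scene. Friction and masses are not known exactly. Their poses are not given: they have to be found in the camera images.
- holder: The ratchet holder, fixed to the dresser: grey base plate 100 x 370 x 12 mm (x, y, z), origin at the centre of its underside. Along its y axis, from -y to +y: fixed end wall, monitor standing on the plate, moving jaw with rubber pad, fixed handle (y = 38 mm), trigger (y = 74 mm at rest), and the tail of a toothed steel bar that runs from the jaw through handle and trigger.
- end_wall (a point): Centre of the fixed end wall's inner face, at holder y = -155 mm, 50 mm above the dresser. The wall is 70 mm wide and its top is 87 mm above the dresser. The jaw squeezes the monitor against it.
- handle: The fixed upright handle, a black plate 30 x 16 mm (x, y), up to 139 mm above the dresser; it does not move. Origin at its centre, 115 mm above the dresser (a good height for the TCP; the bar below reaches 56 mm). Axes as the holder's.
- trigger: The trigger, a black upright plate 28 x 12 mm (x, y), up to 134 mm above the dresser, parallel to the handle on its +y side. Origin at its centre, 115 mm above the dresser; axes as the holder's. It slides 16 mm straight along holder -y, to a stop, and springs back (2.5 N at rest, 4.5 N at the stop). Over both outer faces, handle and trigger measure 50 mm at rest and 34 mm fully squeezed.
- squeeze_center (a point): Middle of handle and trigger when fully squeezed (holder y = 47 mm, 115 mm above the dresser; fixed). The handle does not give, so a hand whose fingers close equally belongs centred here, opened to about 76 mm, closing along holder y; then only the trigger is pushed. Centred on the pair at rest, the handle would block the fingers.
- pawl_tooth (a point): The ratchet pawl, carried behind the trigger on the bar, above saw teeth 6 mm apart. A squeeze moves the jaw as far as the trigger, less up to 6 mm lost at its start: 12 mm (rarely 18) a full stroke. On release the trigger returns alone (let it return fully) and the jaw stays, held by a brake. Brake and trigger spring take about 11 N: pushing the trigger with F puts about F - 11 N on the monitor.
- jaw: The moving jaw: grey plate 60 x 14 x 66 mm with a rubber pad on springs before it, driven along holder -y, travel 65 mm. Origin at the centre of the pad's face when not pressed in, 51 mm above the dresser; axes as the holder's. The pad gives by up to 10 mm (1.2 N at first touch, 1.2 N more per mm, 13 N fully in), then is rigid.
- jaw_face (a point): Centre of the rubber pad's face, which moves back relative to the jaw as the pad is pressed in.
- monitor: The baby monitor, a loose white box 84 x 52 x 76 mm (x, y, z), about 350 g, on the holder's plate 2 to 10 mm from the end wall; the jaw may slide it up to the wall. Origin at the centre of its underside, 12 mm above the dresser; axes within a few degrees of the holder's, dark screen towards -x. Over 35 N from the jaw, or 45 N from the hand, breaks it.
- cover (a joint): Battery cover's angle, rad: 0 shut, positive open (up), 1.0 at most. White flap on the monitor's top, 70 mm long (x), 44 wide, 4 thick, hinged along monitor y at x = +34, z = 80 mm, free end towards -x (the robot). Shut, its top is 83 mm above the monitor's underside. Weakly sprung open; in the last 5 degrees it snaps under a catch (4 to 5 N) and then stays shut.
- cover_press (a point): The point on the cover's top to press, 45 mm from the hinge. With the cover shut it lies at monitor x = -11 mm, y = 0, z = 83 mm. Pressing straight down there, from above, shuts the cover.
- drying_tree: Bystander: clear bottle-drying tree, 150 mm base, 255 mm high. Origin at the centre of its underside.
- clip_bowl: Bystander: white ceramic bowl of pacifier clips, 124 mm across, 50 mm high. Origin under its centre.
- loose_clip: Bystander: a pacifier clip, 60 x 16 x 12 mm, lying beside the holder. Origin under its centre.
- scoop: Bystander: steel formula scoop, cup 36 mm wide and 26 mm high, handle 85 mm to its -x. Origin under the cup.
- jar: Bystander: white lidded jar, 76 mm across, 85 mm high. Origin under its centre.
- baby_bottle: Bystander: clear baby bottle, 56 mm across, 161 mm high. Origin under its centre.
- pacifier: Bystander: pacifier, 42 mm across, 37 mm high. Origin under its centre.

How it is judged:
By the outcome, as a careful person would: the job done as asked, in the order asked, and still so for the second after the job is handed in, while the arm keeps its last pose, push and grip.
It also fails if it takes over 54 s, if anything falls off the work surface, if the arm or the gripper's body presses on something with over 40 N, if the wrist force passes 120 N, or if a joint passes its speed limit or range.

### The arm

A 7-joint arm with a two-finger parallel gripper is mounted at the origin on the work surface. World frame = base frame: x ahead of the robot, y to its left, z up, the work surface at z = 0. Lengths are in m, angles in rad, forces in N, time in s.
With the tool pointing down it reaches from about 0.4 to 0.85 m from the base axis. Payload 6.9 kg.
Tool frame: the origin (TCP) lies between the finger pads, 19 mm behind the fingertips; this is the grasp point; z points along the fingers, y is the line along which they close (so a half turn about z gives the same grasp; the last joint's range is limited). The gripper opens to 85 mm and grips with 20 to 120 N. Pads are 22 mm wide; open, the fingers measure 114 mm over their backs; the gripper's body (76 mm by 85 mm) begins 54 mm behind the grasp point. The pads swing forward as they close: fully open they stand 13 mm farther back than shut.
Start: joints at [1.389, 0.507, -0.238, 1.5, 0.126, 1.149, -0.155], TCP at [0.177, -0.599, 0.25] pointing down, gripper open.
Joint ranges: [-3.08, 3.08], [-0.24, 2.05], [-1.43, 1.35], [0, 2.5], [-1.52, 4.66], [0.17, 1.96], [-2.89, 2.89]. Speed limits (rad/s): [2.39, 2.39, 3.14, 3.14, 3.14, 3.14, 3.14].

### API

Orientations are given as a unit quaternion [w, x, y, z].
In Python, from station import r, optics, close_job gives the robot as it stands (r), with the cameras (optics) and the job as plain functions.
- The arm moves only by the shell command python3 steer.py, which reads ROWS from standard input. ROWS is a JSON list of rows, 1 to 5 of them, each of 7 numbers: the finger opening in m, then dx, dy, dz in m, then a rotation vector rx, ry, rz in rad; each row is the pose to reach, as a shift and turn from the pose commanded when the command began, along the tool's axes at that moment; what a row does not reach only later rows make up. A row lasts 1/12 s, in which the tool goes at most 0.0417 m and 0.125 rad, less where a joint would pass 70% of its speed; a pose out of reach is approached as far as the arm can. The fingers move at their own pace and stop on an object; the grip force is fixed at half the most. Time passes only in rows, so rows that do not move let the fingers close. It prints the time, the measured TCP pose, the force, the opening and the grip force at its end. Input that does not fit is refused with a message, and nothing moves.
- r.state(): the state, without advancing time (a new reading comes with each control period).
- optics.get_image(name): name is "scene" or "top" or "wrist"; returns the picture (420x560x3 uint8, red, green, blue); there is no depth.
- optics.camera_params(name): a dict with "K" (3x3 intrinsics, pixels), "rvec" (rotation vector, rad) and "tvec" (3), from world to camera coordinates, as OpenCV has them. Camera axes: x right, y down, z forward; pixel columns grow to the right and rows downward; lengths in m; the calibration is good to about 2 mm. The wrist camera is an equidistant fisheye: a pixel r from the principal point sees the ray r / f radians off the axis. A picture is of the moment at which its call begins: read the wrist's pose just before it. camera_params takes no time and is no camera call; for the wrist camera it gives the pose at the moment of the call.
- close_job(): hands the job in; it is judged then, once.
The state is a dict: "time_s": time; "joints": joint angles; "qvel": joint speeds; "joint_torque": joint torques, N m; "eef_pos": TCP position; "tcp_rot": TCP orientation; "force": force on the tool from outside, world axes, zero at the start; "ft_torque": the same for the moment, N m; "gripper_width": finger opening in m; "gripper_force": force on a finger pad.
Only numpy, scipy, OpenCV 4.12 (cv2) and the standard library are available. Lean on these libraries where they do the work, as an engineer would, in place of code of your own. Each camera call takes 0.05 s, during which the arm holds its last target. There are 200 camera calls.

## Working session

There is one attempt and no reset: what is moved stays moved. The work goes in short steps, Python scripts to look and compute and a shell command to move; the robot and the scene stay as the last step left them, time stands still between calls to the robot, and variables do not carry over. Pictures are saved under pics/ and viewed, at most 12 in all, crops included, and the job is handed in when it is done.

```bash
ls; mkdir -p pics
python3 - <<'E'
from station import r, optics, close_job
import cv2
print(r.state())
for n in ("scene","top"):
    im=optics.get_image(n); cv2.imwrite(f"pics/{n}0.png",im[:,:,::-1]); print(n,optics.camera_params(n))
E
```

```text
pics
station.py
steer.py
{'time_s': 0.0, 'joints': array([ 1.38950292,  0.50834837, -0.23750571,  1.50116161,  0.1256898 ,
        1.14886271, -0.15479377]), 'qvel': array([ 1.88241400e-03,  8.31703372e-04, -1.05882918e-04,  1.89015195e-05,
       -3.17734943e-04, -1.27729715e-03,  9.78004386e-04]), 'joint_torque': array([-4.16795558e-05, -6.20601225e+01, -2.18637742e+00, -2.49651736e+01,
        1.27898841e-02,  1.18903958e-02, -1.99309505e-05]), 'eef_pos': array([ 0.17658552, -0.59904327,  0.24911249]), 'tcp_rot': array([-8.85010660e-04,  9.89735474e-01,  1.42908666e-01, -1.42852828e-04]), 'force': array([0.4726057 , 0.16034258, 0.14333621]), 'ft_torque': array([0.00779811, 0.05073611, 0.07869967]), 'gripper_force': 0.0, 'gripper_width': 0.08546045291053911}
scene {'K': array([[450.55563292,   0.        , 278.76940263],
       [  0.        , 450.55563292, 211.43062459],
       [  0.        ,   0.        ,   1.        ]]), 'rvec': array([ 1.93676838,  1.50653697, -0.64449089]), 'tvec': array([-0.14409795, -0.32771647,  1.68947411])}
top {'K': array([[454.20499383,   0.        , 275.1744361 ],
       [  0.        , 454.20499383, 208.98556411],
       [  0.        ,   0.        ,   1.        ]]), 'rvec': array([ 2.0837787 , -2.14405634,  0.20634101]), 'tvec': array([-0.00493224,  0.57370429,  1.00480966])}
```

View pics/top0.png

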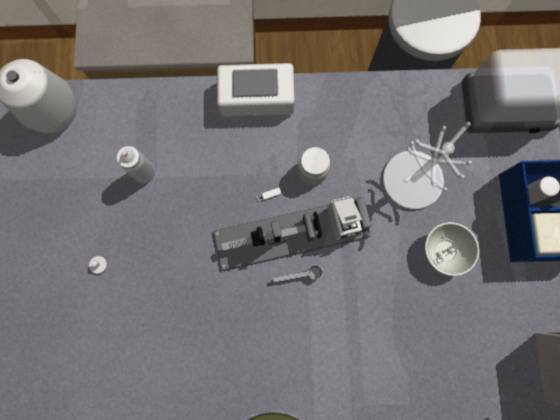

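View pics/scene0.png

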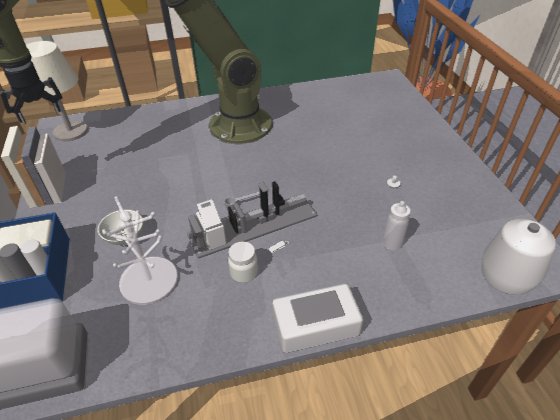

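The top view shows the holder from its tail at about (220,248) to the end wall at about (366,215). The monitor is near (347,216), the trigger near (258,236), the handle near (277,232), the scoop at (300,275), the clip at (270,195) and the jar at (315,165). I'll enlarge this area to measure it.

Run:
```python
import cv2
im=cv2.imread("pics/top0.png")[185:285,205:385]
a=cv2.resize(im,None,fx=4.4,fy=4.4,interpolation=cv2.INTER_CUBIC); a=cv2.convertScaleAbs(a,alpha=1.6,beta=10)
cv2.imwrite("pics/topc.png",a)
```

```text
(no output)
```

View pics/topc.png

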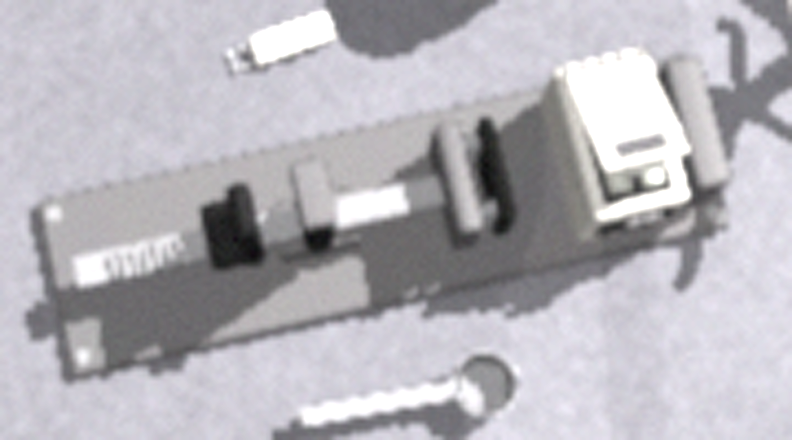

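The enlarged crop gives plate corners at the tail end of (38,203) and (66,375). The long edges run through (555,88) and (600,252). The cover is open, with its free edge near y=165 in the crop.

```bash
cat > h.py <<'E'
import numpy as np,cv2
from station import r, optics, close_job
def ray(p,cam):
    c=optics.camera_params(cam);R=cv2.Rodrigues(c["rvec"])[0];C=-R.T@c["tvec"]
    return C,R.T@np.linalg.inv(c["K"])@[p[0],p[1],1]
def onz(p,z,cam="top"):
    C,d=ray(p,cam);return C+d*(z-C[2])/d[2]
def proj(P,cam):
    c=optics.camera_params(cam);return cv2.projectPoints(np.float64(P).reshape(-1,3),c["rvec"],c["tvec"],c["K"],None)[0].reshape(-1,2)
E
cat > m.py <<'E'
from h import *
f=lambda x,y:(205+(x+.5)/4.4-.5,185+(y+.5)/4.4-.5)
tl,bl,tr,br=[onz(f(*p),.012)[:2] for p in((38,203),(66,375),(555,88),(600,252))]
print("cam",ray((0,0),"top")[0],tl,bl,np.linalg.norm(tl-bl))
for a,b in((tl,tr),(bl,br)): d=a-b;print(np.degrees(np.arctan2(d[1],d[0]))-90)
# fit
d=(tl-tr)/np.linalg.norm(tl-tr)+(bl-br)/np.linalg.norm(bl-br);ey=d/np.linalg.norm(d);ex=np.array([ey[1],-ey[0]])
o=(tl+bl)/2-.185*ey;th=np.arctan2(-ex[1]*-1,ex[0])
print("origin",o,"yaw",np.degrees(th))
W=lambda x,y,z:[*(o+x*ex+y*ey),z]
def show(n,p,z):
    q=onz(f(*p),z)[:2]-o;print(n,q@ex*1e3,q@ey*1e3)
show("trig top L top",(231,186),.134);show("trig top R",(262,258),.134)
show("handle tl",(296,160),.139);show("handle tr",(327,158),.139);show("handle br",(333,222),.139)
for p in((557,72),(655,55),(690,205),(597,228)):show("mon",p,.088)
show("wall tl",(667,62),.087);show("wall tr",(700,58),.087);show("wall br",(725,180),.087)
show("pad t",(487,120),.084);show("pad b",(508,228),.084)
E
python3 m.py
```

```text
cam [ 0.3626231  -0.02364786  1.09852112] [0.53320158 0.13009465] [0.43877492 0.11501147] 0.095623728498108
11.07443010612198
11.327621176963916
origin [ 0.52192485 -0.058923  ] yaw 11.201025641542943
trig top L top 12.861249157155168 76.32536243320126
trig top R -25.025203089813257 69.21368851876913
handle tl 17.494717605884357 42.63994820063243
handle tr 15.094772107241255 27.693561634727295
handle br -16.21424764439121 31.874713737210797
mon 41.35758448851669 -100.35489507625198
mon 38.78885642642632 -151.99419329196138
mon -41.11861581550791 -149.3905012408088
mon -42.0347931157579 -100.24899246031453
wall tl 33.991207084180566 -157.31382017305103
wall tr 32.236477774960726 -174.5024848220882
wall br -32.494822786862095 -170.37562020471324
pad t 25.540733963242747 -59.54553842615504
pad b -31.49877299147953 -56.59050625828312
```

```bash
python3 - <<'E'
from h import *
c=optics.camera_params("wrist");R=cv2.Rodrigues(c["rvec"])[0];print(c["K"],-R.T@c["tvec"],R)
for n,p in dict(tree=(413,180),bowl=(452,250),treetop=(448,148),scoop=(315,272)).items(): print(n,onz(p,.25 if n=="treetop" else .0))
E
echo '[[0.085,0.03,-0.026,-0.006,0,0,0],[0.085,0.06,-0.052,-0.012,0,0,0],[0.085,0.09,-0.078,-0.018,0,0,0],[0.085,0.12,-0.104,-0.024,0,0,0],[0.085,0.15,-0.13,-0.03,0,0,0]]' | python3 steer.py && echo '[[0.085,0.03,-0.026,-0.006,0,0,0],[0.085,0.06,-0.052,-0.012,0,0,0],[0.085,0.09,-0.078,-0.018,0,0,0],[0.085,0.12,-0.104,-0.024,0,0,0],[0.085,0.15,-0.13,-0.03,0,0,0]]' | python3 steer.py && echo '[[0.085,0.03,-0.026,-0.006,0,0,0],[0.085,0.06,-0.052,-0.012,0,0,0.03],[0.085,0.09,-0.078,-0.018,0,0,0.06],[0.085,0.12,-0.104,-0.024,0,0,0.1],[0.085,0.15,-0.13,-0.03,0,0,0.1]]' | python3 steer.py
python3 - <<'E'
from h import *
c=optics.camera_params("wrist");np.savez("w1.npz",**c)
im=optics.get_image("wrist");cv2.imwrite("pics/w1.png",im[:,:,::-1])
print(r.state()['joints'])
E
```

```text
time_s: 0.52
eef_pos: [0.2844, -0.4305, 0.2799]
tcp_rot: [-0.0, 0.99, 0.143, -0.0]
force: [1.3, -0.6, -0.6]
gripper_width: 0.0845
gripper_force: 0.0
time_s: 0.93
eef_pos: [0.3914, -0.2633, 0.3102]
tcp_rot: [-0.0, 0.99, 0.143, -0.0]
force: [1.7, -0.5, -0.1]
gripper_width: 0.0851
gripper_force: 0.0
time_s: 1.35
eef_pos: [0.4985, -0.0964, 0.3402]
tcp_rot: [0.0, 0.996, 0.092, -0.0]
force: [1.2, -0.6, 0.5]
gripper_width: 0.085
gripper_force: 0.0
[ 0.48419177  0.27720701 -0.4812663   1.63343741  0.12784249  1.2590382
 -1.39512831]
```

View pics/w1.png

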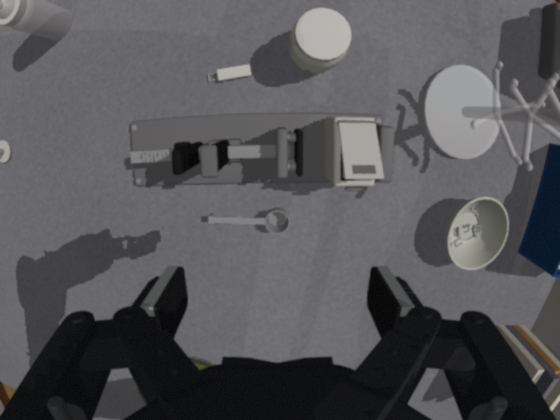

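The wrist view shows the holder from the plate corners at (131,122) and (135,187) to the end wall near (387,152). The monitor is at (357,150), the trigger at (186,157) and the handle at (211,158). I'll enlarge it for exact corners.

Run:
```python
import cv2
im=cv2.imread("pics/w1.png")[95:205,122:402]
a=cv2.resize(im,None,fx=2.8,fy=2.8,interpolation=cv2.INTER_CUBIC); a=cv2.convertScaleAbs(a,alpha=2,beta=10)
cv2.imwrite("pics/w1c.png",a)
```

```text
(no output)
```

View pics/w1c.png

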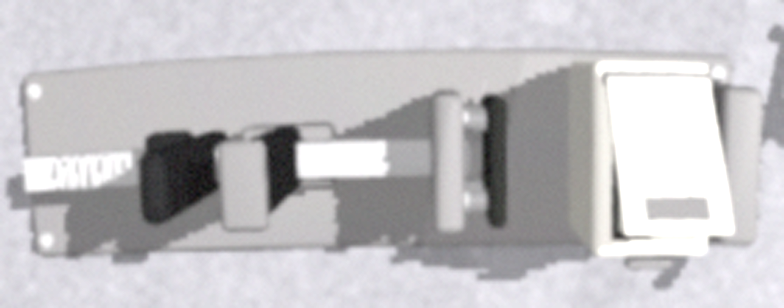

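The crop shows plate corners at TL (22,75), BL (37,255) and TR (730,57). The handle top is (220..267,138..229). The monitor's top corners are (597,63), (708,62), (708,250) and (597,253), and the cover's free edge runs (620,238)–(735,235).

```bash
cat >> h.py <<'E'
def wray(p,c):
    R=cv2.Rodrigues(c["rvec"])[0];C=-R.T@c["tvec"]
    u=cv2.fisheye.undistortPoints(np.float64(p).reshape(1,1,2),c["K"],np.zeros(4)).ravel()
    return C,R.T@[u[0],u[1],1]
def wz(p,z,c):
    C,d=wray(p,c);return C+d*(z-C[2])/d[2]
E
cat > m2.py <<'E'
from h import *
c=dict(np.load("w1.npz"));f=lambda x,y:(122+(x+.5)/2.8-.5,95+(y+.5)/2.8-.5)
def kab(A,B):
    A=np.array(A);B=np.array(B);a=(A-A.mean(0));b=B-B.mean(0)
    th=np.arctan2((a[:,0]*b[:,1]-a[:,1]*b[:,0]).sum(),(a*b).sum());R=np.array([[np.cos(th),-np.sin(th)],[np.sin(th),np.cos(th)]])
    t=B.mean(0)-R@A.mean(0);return th,R,t,(B-A@R.T-t)*1e3
pl=[wz(f(*p),.012,c)[:2] for p in((22,75),(37,255),(730,57))]
ha=[wz(f(*p),.139,c)[:2] for p in((220,138),(266,138),(268,229),(225,229))]
A=[(.05,.185),(-.05,.185),(.05,-.185)];H=[(.015,.046),(.015,.03),(-.015,.03),(-.015,.046)]
for n,a,b in(("plate",A,pl),("both",A+H,pl+ha)):
    th,R,t,e=kab(a,b);print(n,np.degrees(th),t,e.round(1).tolist())
mo=[wz(f(*p),.088,c)[:2] for p in((597,63),(708,62),(708,252),(597,253))]
th2,R2,t2,e2=kab([(.042,.026),(.042,-.026),(-.042,-.026),(-.042,.026)],mo);print("mon",np.degrees(th2),t2,e2.round(1).tolist(),(R.T@(t2-t)))
print("press",R2@[-.011,0]+t2,"squeeze",R@[0,.047]+t)
for n,p in(("handle",(0,.038,.139)),("trig",(0,.074,.134)),("wallface",(0,-.155,.087))):
    q=proj([*(R@p[:2]+t),p[2]],"top")[0];print(n,(q-[205,185])*4.4, proj([*(R@p[:2]+t),p[2]],"scene")[0])
E
python3 m2.py
```

```text
plate 11.130476281420687 [ 0.52272875 -0.05835307] [[-0.9, -1.6], [1.9, -1.3], [-1.0, 2.9]]
both 11.170260904979708 [ 0.52368871 -0.0587651 ] [[-1.7, -1.1], [1.0, -0.9], [-2.1, 3.2], [2.7, 0.4], [2.2, -0.7], [-1.3, -0.6], [-0.9, -0.3]]
mon 12.817524593969297 [ 0.55086805 -0.17951266] [[-1.3, -2.4], [-1.5, 1.8], [0.7, 1.4], [2.1, -0.8]] [ 0.00327261 -0.12372542]
press [ 0.54014216 -0.18195297] squeeze [ 0.51458363 -0.01265547]
handle [311.10650768 187.18921411] [262.86775888 185.70237615]
trig [239.17817094 205.01340397] [274.87565153 183.25321373]
wallface [677.37703699 120.89262052] [197.9216572  221.14261388]
```

```bash
echo '[[0,0.01,0.036,0,0,0,-0.01],[0,0.02,0.072,0,0,0,-0.01],[0,0.0245,0.092,0.03,0,0,-0.01],[0,0.0245,0.092,0.07,0,0,-0.01],[0,0.0245,0.092,0.11,0,0,-0.01]]' | python3 steer.py && echo '[[0,0,0,0.03,0,0,0],[0,0,0,0.03,0,0,0],[0,0,0,0.03,0,0,0]]' | python3 steer.py
python3 - <<'E'
from h import *
s=r.state();print(s['eef_pos'],s['force'])
im=optics.get_image("scene");a=cv2.resize(im[120:270,150:350],None,fx=4,fy=4,interpolation=cv2.INTER_CUBIC);cv2.imwrite("pics/s1.png",a[:,:,::-1])
E
```

```text
time_s: 1.82
eef_pos: [0.5395, -0.186, 0.2286]
tcp_rot: [0.0, 0.995, 0.097, 0.001]
force: [1.1, 0.4, -1.1]
gripper_width: 0.0249
gripper_force: 0.0
time_s: 2.07
eef_pos: [0.5384, -0.184, 0.1991]
tcp_rot: [-0.001, 0.995, 0.098, -0.002]
force: [-0.0, -0.4, 1.4]
gripper_width: 0.0001
gripper_force: 0.0
[ 0.53835169 -0.1839656   0.1991002 ] [-0.00784385 -0.40069414  1.39762453]
```

View pics/s1.png

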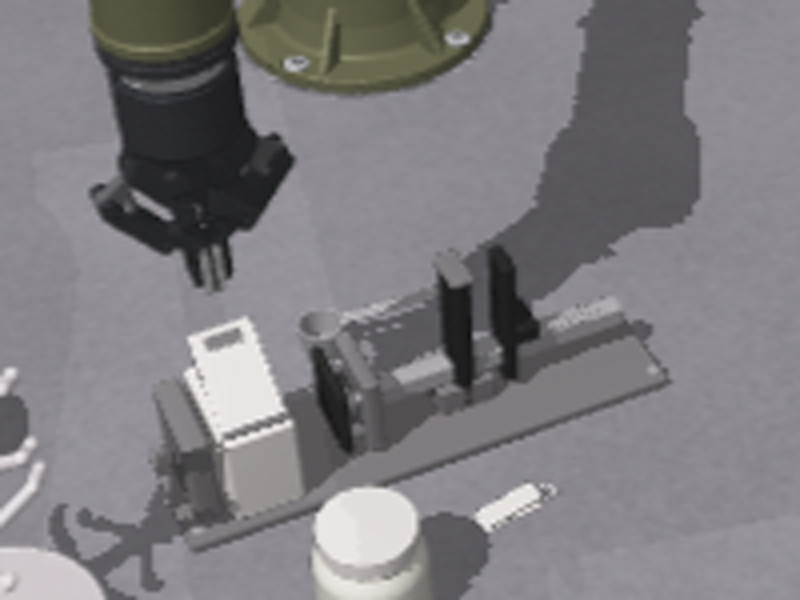

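The closed fingers are above the monitor (tips at about (212,285) in the crop). The cover is partly open, with its free edge at about (218,330). Next I go down.

```bash
echo '[[0,0,0,0.035,0,0,0],[0,0,0,0.05,0,0,0],[0,0,0,0.06,0,0,0],[0,0,0,0.07,0,0,0],[0,0,0,0.07,0,0,0]]' | python3 steer.py && echo '[[0,0,0,0.005,0,0,0],[0,0,0,0.01,0,0,0],[0,0,0,0.012,0,0,0],[0,0,0,0.012,0,0,0]]' | python3 steer.py
```

```text
time_s: 2.53
eef_pos: [0.5396, -0.1841, 0.1301]
tcp_rot: [0.0, 0.995, 0.098, 0.0]
force: [-0.2, 0.7, -0.5]
gripper_width: -0.0001
gripper_force: 0.0
time_s: 2.87
eef_pos: [0.5395, -0.184, 0.118]
tcp_rot: [0.0, 0.995, 0.098, 0.0]
force: [0.6, 0.6, 0.1]
gripper_width: 0.0004
gripper_force: 0.1
```

```bash
for i in 1 2; do echo '[[0,0,0,0.001,0,0,0],[0,0,0,0.002,0,0,0],[0,0,0,0.002,0,0,0]]' | python3 steer.py | grep -E "eef|force:"; done
```

```text
eef_pos: [0.5396, -0.184, 0.117]
force: [0.5, -0.1, 1.0]
gripper_force: 1.0
eef_pos: [0.5392, -0.184, 0.1138]
force: [0.7, -1.1, -0.7]
gripper_force: 0.4
```

```bash
echo '[[0,0,0,0.001,0,0,0],[0,0,0,0.001,0,0,0],[0,0,0,0.001,0,0,0]]' | python3 steer.py | grep -E "eef|force:"; echo '[[0,0,0,0.001,0,0,0],[0,0,0,0.002,0,0,0],[0,0,0,0.002,0,0,0]]' | python3 steer.py | grep -E "eef|force:"
```

```text
eef_pos: [0.5393, -0.184, 0.1135]
force: [-2.4, 0.9, 7.0]
gripper_force: 3.7
eef_pos: [0.5393, -0.1841, 0.1129]
force: [-7.2, 1.4, 19.6]
gripper_force: 10.3
```

```bash
echo '[[0,0,0,-0.03,0,0,0],[0,0,0,-0.07,0,0,0],[0,0,0,-0.11,0,0,0],[0,0,-0.03,-0.14,0,0,0],[0,0,-0.06,-0.17,0,0,0]]' | python3 steer.py && echo '[[0.076,0.004,-0.04,0,0,0,0],[0.076,0.0082,-0.08,0,0,0,0],[0.076,0.0082,-0.1127,0,0,0,0],[0.076,0.0082,-0.1127,0,0,0,0],[0.076,0.0082,-0.1127,0,0,0,0]]' | python3 steer.py
python3 - <<'E'
from h import *
s=r.state();print(s['eef_pos'],s['force'],s['joints'])
np.savez("w2.npz",**optics.camera_params("wrist"))
im=optics.get_image("wrist");cv2.imwrite("pics/w2.png",im[:,:,::-1])
E
```

```text
time_s: 4.28
eef_pos: [0.5276, -0.1271, 0.2815]
tcp_rot: [0.0, 0.995, 0.096, 0.0]
force: [0.7, 0.2, 0.2]
gripper_width: -0.0001
gripper_force: 0.0
time_s: 4.7
eef_pos: [0.5133, -0.0119, 0.2802]
tcp_rot: [-0.0, 0.995, 0.101, 0.0]
force: [0.4, -1.5, 0.6]
gripper_width: 0.0609
gripper_force: 0.0
[ 0.51332386 -0.01189589  0.28015301] [ 0.4398599  -1.51185001  0.60014216] [ 0.32720431  0.32874534 -0.4856861   1.73724061  0.16834364  1.11676413
 -1.57988711]
```

View pics/w2.png

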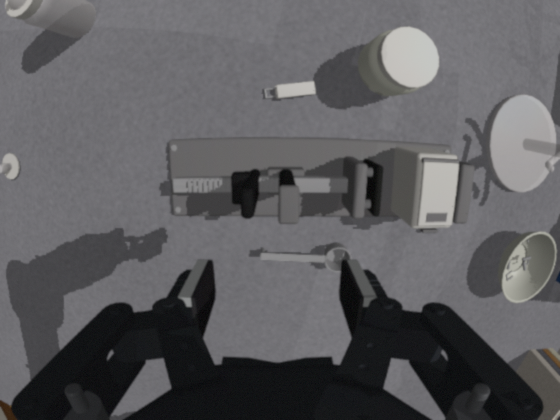

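The cover now lies flush within the monitor's top (cover at 420–457, 160–222), so it is shut. I'll check the handle and trigger position once more in this view.

Run:
```python
from h import *
c=dict(np.load("w2.npz"));th=np.radians(11.15);R=np.array([[np.cos(th),-np.sin(th)],[np.sin(th),np.cos(th)]]);t=np.array([.523,-.0587])
for n,p,z in(("handle TL",(278.5,183),.139),("handle BR",(300,222),.139),("handle BL",(280,222),.139),("trig",(242,214),.134),("trig r",(256,214),.134),("plate TL",(169,140),.012),("BL",(174,217),.012),("TR",(450,137),.012)):
    print(n,(R.T@(wz(p,z,c)[:2]-t)*1e3).round(1))
print("sq",R@[0,.047]+t)
im=cv2.imread("pics/w2.png")[125:235,160:480]
cv2.imwrite("pics/w2c.png",cv2.convertScaleAbs(cv2.resize(im,None,fx=2.5,fy=2.5,interpolation=cv2.INTER_CUBIC),alpha=2.2,beta=15))
```

```text
handle TL [19.7 47.6]
handle BR [-14.2  28.8]
handle BL [-14.3  46. ]
trig [-8.9 79.1]
trig r [-8.8 66.8]
plate TL [ 49.  182.9]
BL [-51.  182.9]
TR [  61.3 -178.8]
sq [ 0.51391122 -0.01258716]
```

View pics/w2c.png

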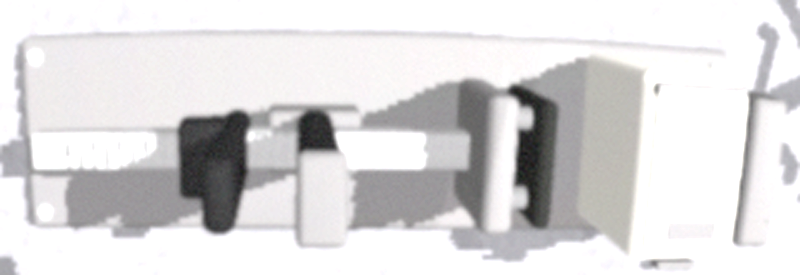

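```bash
echo '[[0.08,0,0.001,0.02,0,0,0],[0.08,0,0.001,0.05,0,0,0],[0.08,0,0.001,0.08,0,0,0],[0.08,0,0.001,0.10,0,0,0],[0.08,0,0.001,0.11,0,0,0]]' | python3 steer.py && echo '[[0.08,0,0,0.012,0,0,0],[0.08,0,0,0.025,0,0,0],[0.08,0,0,0.037,0,0,0],[0.08,0,0,0.05,0,0,0],[0.08,0,0,0.05,0,0,0]]' | python3 steer.py
```

```text
time_s: 5.17
eef_pos: [0.5127, -0.0173, 0.1669]
tcp_rot: [0.0, 0.995, 0.097, -0.002]
force: [-1.0, 0.2, 0.1]
gripper_width: 0.0798
gripper_force: 0.0
time_s: 5.58
eef_pos: [0.5133, -0.0165, 0.1182]
tcp_rot: [0.0, 0.995, 0.097, -0.002]
force: [-0.1, -0.4, 0.2]
gripper_width: 0.0798
gripper_force: 0.0
```

```bash
echo '[[0.08,0.001,-0.0037,0.001,0,0,0],[0.074,0.001,-0.0037,0.001,0,0,0],[0.07,0.001,-0.0037,0.001,0,0,0]]' | python3 steer.py && echo '[[0.066,0,0,0,0,0,0],[0.06,0,0,0,0,0,0],[0.054,0,0,0,0,0,0],[0.054,0,0,0,0,0,0]]' | python3 steer.py && echo '[[0.05,0,0,0,0,0,0],[0.046,0,0,0,0,0,0],[0.042,0,0,0,0,0,0],[0.042,0,0,0,0,0,0]]' | python3 steer.py
```

```text
time_s: 5.83
eef_pos: [0.5148, -0.0111, 0.1198]
tcp_rot: [0.0, 0.995, 0.098, 0.001]
force: [1.0, -0.1, 0.4]
gripper_width: 0.0701
gripper_force: 0.0
time_s: 6.17
eef_pos: [0.5144, -0.01, 0.1195]
tcp_rot: [-0.001, 0.995, 0.099, 0.001]
force: [-0.9, 5.5, 2.7]
gripper_width: 0.054
gripper_force: 2.5
time_s: 6.5
eef_pos: [0.5144, -0.0083, 0.1197]
tcp_rot: [-0.001, 0.995, 0.099, 0.001]
force: [-3.1, 9.4, 6.3]
gripper_width: 0.0423
gripper_force: 5.7
```

```bash
echo '[[0.042,0,0.002,0.002,0,0,0],[0.042,0,0.004,0.002,0,0,0],[0.042,0,0.004,0.002,0,0,0]]' | python3 steer.py && echo '[[0.039,0,0,0,0,0,0],[0.036,0,0,0,0,0,0],[0.034,0,0,0,0,0,0],[0.034,0,0,0,0,0,0]]' | python3 steer.py
```

```text
time_s: 6.75
eef_pos: [0.5154, -0.0122, 0.1176]
tcp_rot: [-0.002, 0.995, 0.099, 0.001]
force: [-2.5, 9.2, 6.0]
gripper_width: 0.0422
gripper_force: 4.9
time_s: 7.08
eef_pos: [0.5154, -0.0122, 0.1178]
tcp_rot: [-0.001, 0.995, 0.099, 0.001]
force: [-2.5, 10.0, 9.0]
gripper_width: 0.0339
gripper_force: 6.2
```

```bash
echo '[[0.082,0,0,0,0,0,0],[0.082,0,0,0,0,0,0],[0.082,0,0,0,0,0,0],[0.082,0,0,0,0,0,0],[0.082,0,0,0,0,0,0]]' | python3 steer.py && echo '[[0.066,0,0,0,0,0,0],[0.056,0,0,0,0,0,0],[0.048,0,0,0,0,0,0],[0.04,0,0,0,0,0,0],[0.034,0,0,0,0,0,0]]' | python3 steer.py && echo '[[0.034,0,0,0,0,0,0],[0.034,0,0,0,0,0,0],[0.034,0,0,0,0,0,0]]' | python3 steer.py
python3 - <<'E'
from h import *
np.savez("w3.npz",**optics.camera_params("wrist"))
im=optics.get_image("wrist");cv2.imwrite("pics/w3.png",im[:,:,::-1])
im=optics.get_image("top");cv2.imwrite("pics/top3.png",im[:,:,::-1])
E
```

```text
time_s: 7.5
eef_pos: [0.5149, -0.0157, 0.1168]
tcp_rot: [0.0, 0.995, 0.098, -0.0]
force: [-0.7, -1.0, -0.3]
gripper_width: 0.0818
gripper_force: 0.0
time_s: 7.92
eef_pos: [0.5153, -0.0122, 0.1178]
tcp_rot: [-0.001, 0.995, 0.1, 0.001]
force: [-2.9, 10.2, 6.6]
gripper_width: 0.0341
gripper_force: 5.7
time_s: 8.17
eef_pos: [0.5154, -0.0122, 0.1178]
tcp_rot: [-0.001, 0.995, 0.099, 0.001]
force: [-2.7, 8.4, 8.3]
gripper_width: 0.0346
gripper_force: 6.7
```

View pics/w3.png

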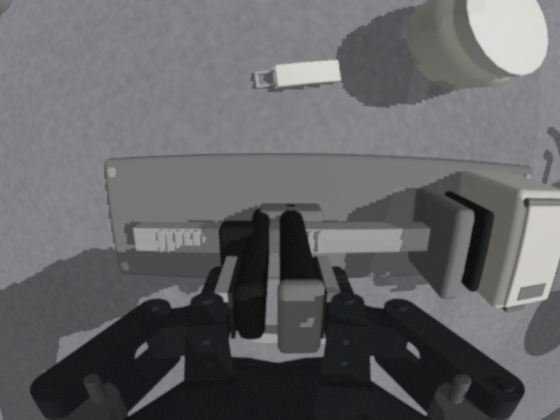

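The fingers hold trigger and handle (256–320, 205–345). The jaw has advanced: its pad's front top edge is at about (465..490, 195..285), close to the monitor's near face. Next, the remaining gap.

Run:
```python
from h import *
th=np.radians(11.15);R=np.array([[np.cos(th),-np.sin(th)],[np.sin(th),np.cos(th)]]);t=np.array([.523,-.0587])
c=dict(np.load("w2.npz"))
f=lambda x,y:(160+(x+.5)/2.5-.5,125+(y+.5)/2.5-.5)
for n,p in(("jaw rest bl",f(484,228)),("br",f(512,228)),):print(n,(R.T@(wz(p,.078,c)[:2]-t)*1e3).round(1))
c=dict(np.load("w3.npz"))
for n,p,z in(("jaw bl",(446,294),.078),("jaw br",(469,286),.078),("pad top",(489,202),.084),("mon tl",(464,173),.088),("mon bl",(504,307),.088),("handle bl",(279,345),.139)):print(n,(R.T@(wz(p,z,c)[:2]-t)*1e3).round(1))
```

```text
jaw rest bl [-27.5 -33.1]
br [-27.4 -45.6]
jaw bl [-27.7 -61. ]
jaw br [-23.2 -78.3]
pad top [ 35.4 -75.5]
mon tl [ 52.2 -51.7]
mon bl [ -37.3 -108. ]
handle bl [-10.4  47.1]
```

```bash
echo '[[0.082,0,0,0,0,0,0],[0.082,0,0,0,0,0,0],[0.082,0,0,0,0,0,0],[0.082,0,0,0,0,0,0],[0.082,0,0,0,0,0,0]]' | python3 steer.py && echo '[[0.066,0,0,0,0,0,0],[0.056,0,0,0,0,0,0],[0.048,0,0,0,0,0,0],[0.042,0,0,0,0,0,0],[0.042,0,0,0,0,0,0]]' | python3 steer.py && echo '[[0.038,0,0,0,0,0,0],[0.034,0,0,0,0,0,0],[0.034,0,0,0,0,0,0],[0.034,0,0,0,0,0,0]]' | python3 steer.py
echo '[[0.082,0,0,0,0,0,0],[0.082,0,0,0,0,0,0],[0.082,0,0,0,0,0,0],[0.082,0,0,0,0,0,0],[0.082,0,0,0,0,0,0]]' | python3 steer.py && echo '[[0.066,0,0,0,0,0,0],[0.06,0,0,0,0,0,0],[0.055,0,0,0,0,0,0],[0.05,0,0,0,0,0,0],[0.05,0,0,0,0,0,0]]' | python3 steer.py && echo '[[0.046,0,0,0,0,0,0],[0.044,0,0,0,0,0,0],[0.044,0,0,0,0,0,0],[0.044,0,0,0,0,0,0]]' | python3 steer.py
```

```text
time_s: 8.68
eef_pos: [0.5149, -0.0156, 0.1168]
tcp_rot: [0.0, 0.995, 0.098, -0.0]
force: [-0.1, 0.2, -0.5]
gripper_width: 0.0823
gripper_force: 0.0
time_s: 9.1
eef_pos: [0.5151, -0.0115, 0.1176]
tcp_rot: [-0.002, 0.995, 0.1, 0.001]
force: [-3.0, 11.0, 6.6]
gripper_width: 0.0422
gripper_force: 5.2
time_s: 9.43
eef_pos: [0.5154, -0.0122, 0.1179]
tcp_rot: [-0.001, 0.995, 0.099, 0.001]
force: [-2.3, 8.3, 9.2]
gripper_width: 0.0339
gripper_force: 7.6
time_s: 9.85
eef_pos: [0.5149, -0.0156, 0.1168]
tcp_rot: [0.0, 0.995, 0.098, -0.0]
force: [-0.3, -0.3, 0.8]
gripper_width: 0.082
gripper_force: 0.0
time_s: 10.27
eef_pos: [0.515, -0.0115, 0.1176]
tcp_rot: [-0.002, 0.995, 0.1, 0.001]
force: [-3.1, 9.7, 7.8]
gripper_width: 0.0498
gripper_force: 5.3
time_s: 10.6
eef_pos: [0.515, -0.0107, 0.1178]
tcp_rot: [-0.002, 0.995, 0.1, 0.001]
force: [-3.5, 11.7, 7.6]
gripper_width: 0.0442
gripper_force: 6.3
```

```bash
for i in 1; do echo '[[0.042,0,0,0,0,0,0],[0.04,0,0,0,0,0,0],[0.04,0,0,0,0,0,0],[0.04,0,0,0,0,0,0]]' | python3 steer.py|grep -E "eef|force|width"; echo '[[0.038,0,0,0,0,0,0],[0.036,0,0,0,0,0,0],[0.036,0,0,0,0,0,0],[0.036,0,0,0,0,0,0]]' | python3 steer.py|grep -E "eef|force|width"; done
python3 - <<'E'
from h import *
np.savez("w4.npz",**optics.camera_params("wrist"))
im=optics.get_image("wrist");cv2.imwrite("pics/w4.png",im[:,:,::-1])
a=cv2.convertScaleAbs(cv2.resize(im[150:330,380:560],None,fx=3.3,fy=3.3,interpolation=cv2.INTER_CUBIC),alpha=2,beta=10)
cv2.imwrite("pics/w4c.png",a[:,:,::-1])
E
```

```text
eef_pos: [0.515, -0.0101, 0.1179]
force: [-3.4, 14.4, 9.6]
gripper_width: 0.0399
gripper_force: 7.2
eef_pos: [0.5152, -0.0111, 0.1182]
force: [-4.4, 10.7, 13.3]
gripper_width: 0.0364
gripper_force: 13.0
```

View pics/w4c.png

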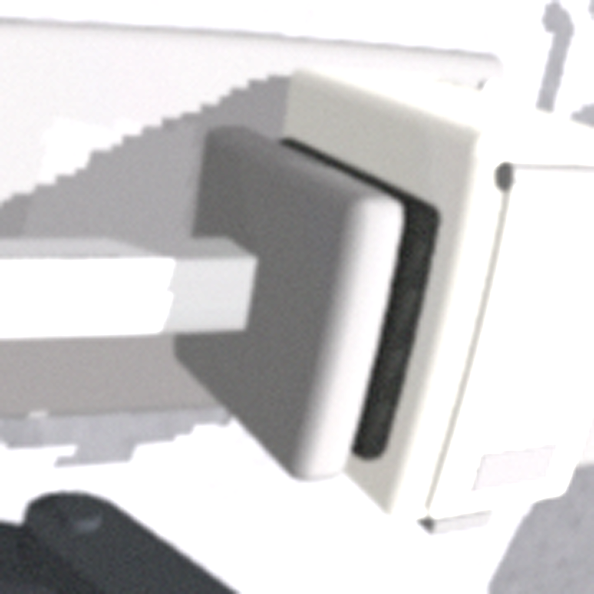

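The pad is in contact with the monitor and partly pressed in. From the grip readings the monitor is under about 7 N. One more stroke, done gently.

```bash
g(){ grep -E "eef|force|width|time"; }; echo '[[0.082,0,0,0,0,0,0],[0.082,0,0,0,0,0,0],[0.082,0,0,0,0,0,0],[0.082,0,0,0,0,0,0],[0.082,0,0,0,0,0,0]]' | python3 steer.py |g; echo '[[0.066,0,0,0,0,0,0],[0.062,0,0,0,0,0,0],[0.06,0,0,0,0,0,0],[0.06,0,0,0,0,0,0]]' | python3 steer.py|g; echo '[[0.058,0,0,0,0,0,0],[0.056,0,0,0,0,0,0],[0.056,0,0,0,0,0,0],[0.056,0,0,0,0,0,0]]' | python3 steer.py|g;  echo '[[0.054,0,0,0,0,0,0],[0.052,0,0,0,0,0,0],[0.052,0,0,0,0,0,0],[0.052,0,0,0,0,0,0]]' | python3 steer.py|g
```

```text
time_s: 11.73
eef_pos: [0.5149, -0.0157, 0.1168]
force: [0.4, 0.6, 0.6]
gripper_width: 0.0822
gripper_force: 0.0
time_s: 12.07
eef_pos: [0.5148, -0.013, 0.1172]
force: [-2.6, 5.7, 3.3]
gripper_width: 0.0601
gripper_force: 3.3
time_s: 12.4
eef_pos: [0.5148, -0.0116, 0.1175]
force: [-3.0, 9.4, 7.4]
gripper_width: 0.056
gripper_force: 5.2
time_s: 12.73
eef_pos: [0.5147, -0.0106, 0.1177]
force: [-4.8, 11.6, 8.5]
gripper_width: 0.052
gripper_force: 6.6
```

```bash
g(){ grep -E "eef|force|width"; }; echo '[[0.05,0,0,0,0,0,0],[0.049,0,0,0,0,0,0],[0.049,0,0,0,0,0,0]]' | python3 steer.py|g; echo '[[0.047,0,0,0,0,0,0],[0.046,0,0,0,0,0,0],[0.046,0,0,0,0,0,0]]' | python3 steer.py|g;  echo '[[0.044,0,0,0,0,0,0],[0.043,0,0,0,0,0,0],[0.043,0,0,0,0,0,0]]' | python3 steer.py|g
```

```text
eef_pos: [0.5147, -0.0099, 0.1178]
force: [-4.5, 15.2, 10.3]
gripper_width: 0.0491
gripper_force: 7.5
eef_pos: [0.5147, -0.0094, 0.1179]
force: [-5.9, 15.4, 11.2]
gripper_width: 0.0461
gripper_force: 8.2
eef_pos: [0.5147, -0.0089, 0.118]
force: [-5.9, 17.3, 12.8]
gripper_width: 0.0433
gripper_force: 8.9
```

```bash
g(){ grep -E "eef|force|width"; }; echo '[[0.042,0,0.001,0,0,0,0],[0.0415,0,0.002,0,0,0,0],[0.0415,0,0.002,0,0,0,0]]' | python3 steer.py|g; echo '[[0.0405,0,0,0,0,0,0],[0.04,0,0,0,0,0,0],[0.04,0,0,0,0,0,0]]' | python3 steer.py|g;  echo '[[0.039,0,0,0,0,0,0],[0.0385,0,0,0,0,0,0],[0.0385,0,0,0,0,0,0]]' | python3 steer.py|g
```

```text
eef_pos: [0.515, -0.0097, 0.1181]
force: [-8.0, 21.1, 12.5]
gripper_width: 0.0417
gripper_force: 10.7
eef_pos: [0.5149, -0.0092, 0.1183]
force: [-8.1, 21.3, 15.3]
gripper_width: 0.0405
gripper_force: 15.3
eef_pos: [0.515, -0.0096, 0.1184]
force: [-7.5, 19.7, 17.3]
gripper_width: 0.039
gripper_force: 31.5
```

```bash
g(){ grep -E "time|eef|force|width"; }; echo '[[0.0392,0,0,0,0,0,0],[0.0392,0,0,0,0,0,0],[0.0392,0,0,0,0,0,0]]' | python3 steer.py|g; echo '[[0.0392,0,0,0,0,0,0],[0.0392,0,0,0,0,0,0],[0.0392,0,0,0,0,0,0]]' | python3 steer.py|g
```

```text
time_s: 14.48
eef_pos: [0.515, -0.0096, 0.1184]
force: [-8.8, 19.5, 17.2]
gripper_width: 0.0393
gripper_force: 28.4
time_s: 14.73
eef_pos: [0.515, -0.0096, 0.1184]
force: [-7.8, 21.3, 17.3]
gripper_width: 0.0393
gripper_force: 28.4
```

```bash
g(){ grep -E "time|eef|force|width"; }; echo '[[0.0397,0,0,0,0,0,0],[0.0397,0,0,0,0,0,0],[0.0397,0,0,0,0,0,0]]' | python3 steer.py|g; echo '[[0.0399,0,0,0,0,0,0],[0.0399,0,0,0,0,0,0],[0.0399,0,0,0,0,0,0]]' | python3 steer.py|g
python3 - <<'E'
from h import *
im=optics.get_image("wrist");a=cv2.resize(im[150:330,320:560],None,fx=3.3,fy=3.3,interpolation=cv2.INTER_CUBIC)
cv2.imwrite("pics/w5c.png",cv2.convertScaleAbs(a,alpha=1.8,beta=10)[:,:,::-1])
E
```

```text
time_s: 14.98
eef_pos: [0.5149, -0.0094, 0.1184]
force: [-8.0, 20.7, 16.7]
gripper_width: 0.0396
gripper_force: 21.3
time_s: 15.23
eef_pos: [0.5149, -0.0094, 0.1183]
force: [-7.9, 20.2, 14.9]
gripper_width: 0.04
gripper_force: 18.7
```

View pics/w5c.png

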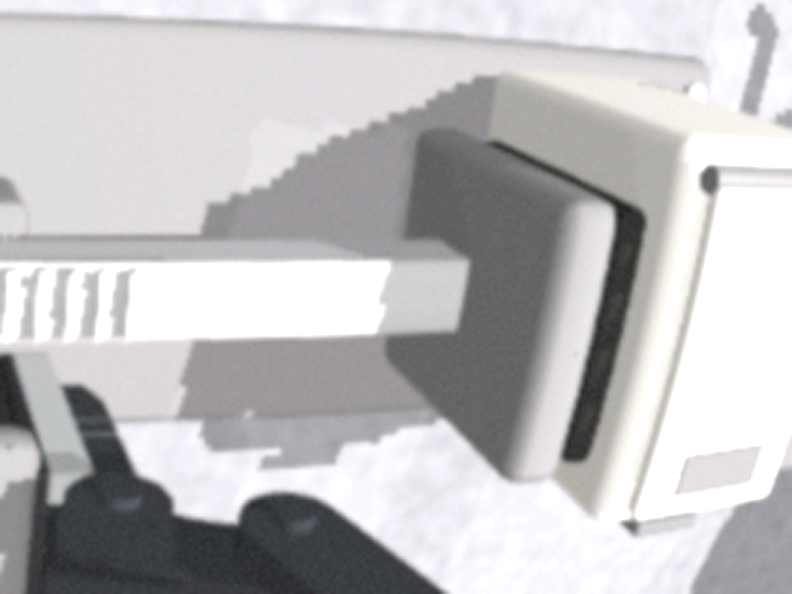

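The pad is pressed in against the monitor and the cover is still shut. The trigger push is about 29 N, so about 18 N on the monitor, and it is steady. I'm handing it in.

```bash
python3 -c "
from station import r, optics, close_job
print(close_job())"
```

```text
the job is handed in; nothing more can be done
None
```

The job is handed in: the battery cover is shut, and the jaw pad presses the monitor against the end wall with about 18 N (estimated from the grip readings, peaking briefly near 31 N against the 35 N limit) while the hand still holds the trigger squeezed.

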